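# Refit the coffee machine's drip tray

## Robot

A 6-joint arm with a two-finger parallel gripper is mounted at the origin on a cart in front of the work surface, level with it; the furniture and walls round the work are solid. World frame = base frame: x ahead of the robot, y to its left, z up, the work surface at z = 0. Lengths are in m, angles in rad, forces in N, time in s.
With the tool pointing down it reaches from about 0.375 to 0.975 m from the base axis. Payload 3.8 kg.
Tool frame: the origin (TCP) lies at the very end of the fingers, on their centre line; the grasp point (between the pads) lies 19 mm behind it; z points along the fingers, y is the line along which they close (so a half turn about z gives the same grasp; the last joint's range is limited). The gripper opens to 85 mm and grips with 20 to 120 N. Pads are 22 mm wide; open, the fingers measure 114 mm over their backs; the gripper's body (76 mm by 85 mm) begins 54 mm behind the grasp point. The pads swing forward as they close: fully open they stand 13 mm farther back than shut.
Start: joints at [1.121, 0.264, 1.604, -0, 1.274, -0.037], TCP at [0.271, 0.618, 0.231] pointing down, gripper open.
Joint ranges: [-2.63, 2.63], [-0.94, 2.18], [0.31, 2.57], [-1.31, 4.45], [0, 2.66], [-2.55, 2.55]. Speed limits (rad/s): [2.57, 2.57, 3.14, 3.14, 3.14, 3.14].

## Interface

Orientations are given as a unit quaternion [w, x, y, z].
In Python, from rig import * gives the robot as it stands.
- The arm moves only by the tool servo_tool, never from a script. Its argument "moves" is a list of rows, each an object of numbers: "fingers": the closure in counts, from 0 (fully open) to 255 (shut); "dx", "dy", "dz": the shift along the world's x, y, z in m; "ax", "ay", "az": the turn, a rotation vector about the world's x, y, z in degrees. In form: [{"fingers": .., "dx": .., "dy": .., "dz": .., "ax": .., "ay": .., "az": ..}, ...]. A call has exactly 5 rows; each row is the pose to reach, as a shift and turn from the pose commanded when the call began; what a row does not reach only later rows make up. A row lasts 1/10 s, in which the tool goes at most 50 mm and 8.59 degrees, less where a joint would pass 70% of its speed; a pose out of reach is approached as far as the arm can. A call with a gripper value outside its range is refused whole. The fingers move at their own pace and stop on an object; the grip force is fixed at half the most. Time passes only in rows, so rows that repeat a pose let the fingers close, or fill a call up. It gives the time, the measured TCP pose, the force and the opening at its end, in the units of the state.
- sense(): the state, without advancing time (a new reading comes with each control period).
- grab_frame(name): name is "side" or "top"; returns a dict with "img" (400x640x3 uint8, red, green, blue), "fovy" (degrees; the focal length in pixels is half the picture's height over the tangent of half this angle, whatever the lens; pixels are square), "cx", "cy" (the principal point, pixels), "view" (4x4, takes a point from world to camera coordinates). Camera axes: x right, y up, looking along -z (the intrinsics and any distortion apply to the point x, -y, -z); pixel columns grow to the right and rows downward; lengths in m; the calibration is good to about 2 mm. A picture is of the moment at which its call begins. There is no depth.
- sign_off(): hands the job in, once; it reports no verdict.
The state is a dict: "time_s": time; "joint_pos": joint angles; "qvel": joint speeds; "joint_efforts": joint torques, N m; "position": TCP position; "tcp_rot": TCP orientation; "contact_force": force on the tool from outside, world axes, zero at the start; "ft_torque": the same for the moment, N m; "gripper_width": finger opening in m.
Only numpy, scipy, OpenCV 4.12 (cv2) and the standard library are available. Lean on these libraries where they do the work, as an engineer would, in place of code of your own. Each camera call takes 0.05 s, during which the arm holds its last target. There are 200 camera calls.

## Task

The coffee machine's drip tray has been emptied and rinsed and lies on the worktop. Take it by its handle, slide it into its bay in the black base under the machine, grid up and handle to the front, and push it fully home past its catch; then let go. Feel your way in gently: base and machine stand loose on the worktop and the machine must stay in its place, and so must the mug and the tin.

Things in the scene. Friction and masses are not known exactly. Their poses are not given: they have to be found in the camera images.
- drip_tray: Black drip tray, loose, about 0.2 kg, slotted steel grid over its front part. Pan 150 long (x) x 120 wide (y) x 30 mm high. Origin: centre of the pan's underside; x to its rear, the end that enters the bay; z up. It slides on the worktop itself; pressed down, it drags.
- tray_handle (a point): Grip point of the tray's handle, a black block 30 mm wide (along y) with a bull-nosed end, sticking out 38 mm in front of the pan (to tray x = -113 mm), 6 to 32 mm high; pinch it across its width. The point lies at tray x = -97 mm, 19 mm above the tray's underside; axes as the tray's.
- tray_rear (a point): Middle of the tray's rear end face, tray x = +75 mm, 15 mm up. The rear corners are chamfered, 13 mm long by 6 mm. A notch in each side wall behind the chamfer takes the bay's sprung catch rollers: they meet the chamfers about 15 mm short of home, resist with some 4 to 10 N, and drop into the notches about 5 mm short; then they hold the tray home.
- coffee_machine: Red coffee machine, 3.4 kg, 170 deep (x) x 150 wide (y), top 290 mm over the worktop. Origin: centre of its underside, 56 mm over the worktop on a separate low black base, which holds the tray bay; front to -x, z up. Brew head reaches 44 mm out in front from 190 mm up, spout down to 166 mm over the worktop. Tray fully home: its origin at x = -95 mm here (the stop), y as the base lies.
- mug: Green and white mug, 78 mm across, 101 mm high, standing between tray and machine; origin at the centre of its underside, handle included. Leave it alone. Behind it stands a fixed microwave oven, 275 mm high, its front at x = 0.54 m (door handle to 0.51 m), its right side at y = -0.08 m: keep tray and arm clear of it.
- biscuit_tin: Small red food tin, 75 mm across, 58 mm high, to the right of the machine's front; origin at the centre of its underside. Leave it alone.
- machine_front (a point): Middle of the machine's front face at its foot, 85 mm ahead of its origin; axes as the machine's. The base's front is level with it, but the base (160 wide, 56 mm high, 1.6 kg, loose: base and machine shift at about 25 N) lies up to 16 mm to either side and is turned up to 4.5 degrees under it. The base's own pose is not reported: look or feel for it.
- machine_spout (a point): Middle of the spout's lower end, in front of the machine, 166 mm over the worktop. Below it in the base's front is the bay: open to the worktop under it, midway in the base's width, running straight back 65 mm to a hard stop, a buffer 36 mm wide; 123 mm between its side walls (1.5 mm of play a side), roof 50 mm up; in the first 13 mm the walls flare to about 134 mm, outside that the base's front is flat.

How it is judged:
At the end, for the whole second after the job is handed in: The tray lies flat, grid up, in the bay, handle to the front, at rest, home against the stop within about 4 mm (origin at x = -95 mm in the machine frame; sideways and in yaw as the base lies); the machine has moved by less than 12 mm, the mug and the tin by less than 20 mm (x of drip_tray in the frame of coffee_machine between -0.0995 and -0.09 m and y of drip_tray in the frame of coffee_machine between -0.03 and 0.03 m and angle between the x axis of drip_tray and the x axis of coffee_machine, either way round below 0.13 rad and height (world z) of drip_tray below 0.005 m and angle between drip_tray's own z axis and vertical below 0.06 rad and linear speed of drip_tray below 0.02 m/s and distance of coffee_machine from where it was at the start of the episode below 0.012 m and distance of each of mug, biscuit_tin from where it was at the start of the episode below 0.02 m); the robot touches nothing.
It fails at once if the coffee machine shoved by 20 mm or more, or tipped (distance of coffee_machine from where it was at the start of the episode above 0.02 m or angle between coffee_machine's own z axis and vertical above 0.12 rad).
It fails at once if the mug or the tin knocked over (angle between any of mug, biscuit_tin's own z axis and vertical above 0.5 rad).
It also fails if it takes over 72 s, if anything falls off the work surface, if the arm or the gripper's body presses on something with over 40 N, if the wrist force passes 120 N, or if a joint passes its speed limit or range.

## Working session

There is one attempt and no reset: what is moved stays moved. The work goes in short steps, Python scripts to look and compute and a tool call to move; the robot and the scene stay as the last step left them, time stands still between calls to the robot, and variables do not carry over. Pictures are saved under pics/ and viewed, on a budget of 10 in all, crops included, one or two more only if the job needs it, and the job is handed in when it is done.

Besides the shell and the picture viewer there is one more tool, called after ">>>" as name([rows], argument=value, ...), one row to a line, values as JSON. servo_tool: Moves the arm, as the interface text tells. Its arguments: {"type":"object","properties":{"moves":{"type":"array"}},"required":["moves"]}

```bash
mkdir -p pics; ls; python3 - <<'E'
from rig import *
import cv2
s=sense();print(s)
for n in("side","top"):
    f=grab_frame(n);print(n,{k:v for k,v in f.items() if k!="img"})
    cv2.imwrite(f"pics/{n}0.png",f["img"][:,:,::-1])
E
```

```text
pics
{'time_s': 0.0, 'joint_pos': array([ 1.12109728e+00,  2.64761195e-01,  1.60539905e+00,  3.01950448e-05,
        1.27367297e+00, -3.68707977e-02]), 'qvel': array([ 5.89001312e-04,  2.02808126e-03, -6.77324873e-05,  6.92854897e-04,
       -8.06733001e-04, -3.68774257e-05]), 'joint_efforts': array([ 2.54777960e-04, -5.15081334e+01, -3.67322373e+01,  1.31628229e-05,
        1.26481365e-02, -2.38415964e-06]), 'position': array([0.27046611, 0.61764261, 0.22994307]), 'tcp_rot': array([-2.83872738e-04,  2.04955681e-01,  9.78770613e-01, -1.08381384e-03]), 'contact_force': array([-0.24193403, -0.50449701, -1.24216449]), 'ft_torque': array([-0.0115931 , -0.06096833, -0.03679533]), 'gripper_width': 0.08553034666142628}
side {'fovy': 46.57523384173299, 'cx': 316.580266205967, 'cy': 198.01583515900975, 'view': array([[-0.05261618, -0.99855627,  0.01081281,  0.00448503],
       [ 0.74284223, -0.03190099,  0.66870602, -0.4862445 ],
       [-0.66739565,  0.04321697,  0.74344828, -1.2870376 ],
       [ 0.        ,  0.        ,  0.        ,  1.        ]])}
top {'fovy': 42.225855552473966, 'cx': 321.64532776490347, 'cy': 196.57126482946558, 'view': array([[-0.12654226, -0.99187343,  0.01319657,  0.03407634],
       [ 0.78849182, -0.09250513,  0.60804889, -0.52257282],
       [-0.60188679,  0.08734927,  0.7937899 , -1.64845109],
       [ 0.        ,  0.        ,  0.        ,  1.        ]])}
```

View pics/side0.png

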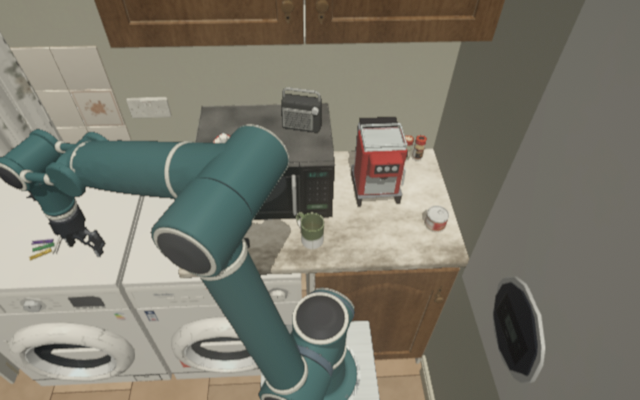

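View pics/top0.png

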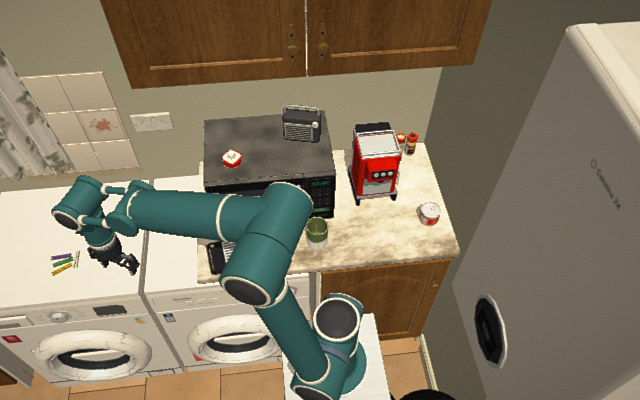

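```bash
cat > h.py <<'E'
import numpy as np, cv2
from rig import *
def K(f):
    F=200/np.tan(np.radians(f["fovy"])/2); return F
def proj(f,P):
    P=np.atleast_2d(P); c=P@f["view"][:3,:3].T+f["view"][:3,3]
    F=K(f); return np.c_[f["cx"]+F*c[:,0]/-c[:,2], f["cy"]-F*c[:,1]/-c[:,2]]
def back(f,uv,z):
    uv=np.atleast_2d(uv).astype(float);F=K(f);R=f["view"][:3,:3];o=-R.T@f["view"][:3,3]
    d=np.c_[(uv[:,0]-f["cx"])/F,-(uv[:,1]-f["cy"])/F,-np.ones(len(uv))]@R
    return o+d*((z-o[2])/d[:,2])[:,None]
E
python3 - <<'E'
from h import *
s=sense()
for n in("side","top"):
    f=grab_frame(n); print(n,[k for k in f], -f["view"][:3,:3].T@f["view"][:3,3])
    print(proj(f,[s["position"],[.51,-.08,.14],[.54,-.08,.275],[0,0,0],[.54,-.08,0]]))
f=grab_frame("top")
print(back(f,[[215,257],[316,232],[430,214],[317,224]],0.05))
print(back(f,[[360,202],[396,198]],0.0))
E
```

```text
side ['img', 'fovy', 'cx', 'cy', 'view'] [-0.49752436  0.04458873  1.28195202]
[[ 88.21610134 253.33543949]
 [334.55163799 201.43183227]
 [335.51172104 165.46131408]
 [318.19953752 373.56923526]
 [332.33027475 221.25310826]]
top ['img', 'fovy', 'cx', 'cy', 'view'] [-0.57582444  0.12944975  1.62582395]
[[121.06574185 271.08937431]
 [335.84100271 204.38148376]
 [335.96661398 173.69521063]
 [332.35254201 360.77023131]
 [333.43894261 219.94927557]]
[[ 0.3977978   0.36136563  0.05      ]
 [ 0.46023445 -0.00297111  0.05      ]
 [ 0.49004749 -0.4370582   0.05      ]
 [ 0.49480903 -0.01085878  0.05      ]]
[[ 6.12749859e-01 -1.95694181e-01  2.22044605e-16]
 [ 6.15612896e-01 -3.40693618e-01  0.00000000e+00]]
```

>>> servo_tool([
  {"fingers": 0, "dx": -0.05, "dy": 0.01, "dz": 0.02},
  {"fingers": 0, "dx": -0.1, "dy": 0.02, "dz": 0.04},
  {"fingers": 0, "dx": -0.15, "dy": 0.03, "dz": 0.06},
  {"fingers": 0, "dx": -0.2, "dy": 0.04, "dz": 0.08},
  {"fingers": 0, "dx": -0.25, "dy": 0.04, "dz": 0.1},
])

```text
invalid input
```

>>> servo_tool([
  {"fingers": 0, "dx": -0.05, "dy": 0.01, "dz": 0.02, "ax": 0, "ay": 0, "az": 0},
  {"fingers": 0, "dx": -0.1, "dy": 0.02, "dz": 0.04, "ax": 0, "ay": 0, "az": 0},
  {"fingers": 0, "dx": -0.15, "dy": 0.03, "dz": 0.06, "ax": 0, "ay": 0, "az": 0},
  {"fingers": 0, "dx": -0.2, "dy": 0.04, "dz": 0.08, "ax": 0, "ay": 0, "az": 0},
  {"fingers": 0, "dx": -0.25, "dy": 0.04, "dz": 0.1, "ax": 0, "ay": 0, "az": 0},
])

```text
time_s: 0.75
position: [0.0401, 0.6575, 0.3233]
tcp_rot: [-0.0, 0.205, 0.979, 0.0]
contact_force: [0.6, 0.5, 0.7]
gripper_width: 0.0854
```

```bash
python3 - <<'E'
from h import *
f=grab_frame("top");cv2.imwrite("pics/top1full.png",f["img"][:,:,::-1])
cv2.imwrite("pics/top1.png",cv2.resize(f["img"][130:290,190:470,::-1],(784,448),interpolation=cv2.INTER_CUBIC))
E
```

```text
(no output)
```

View pics/top1.png

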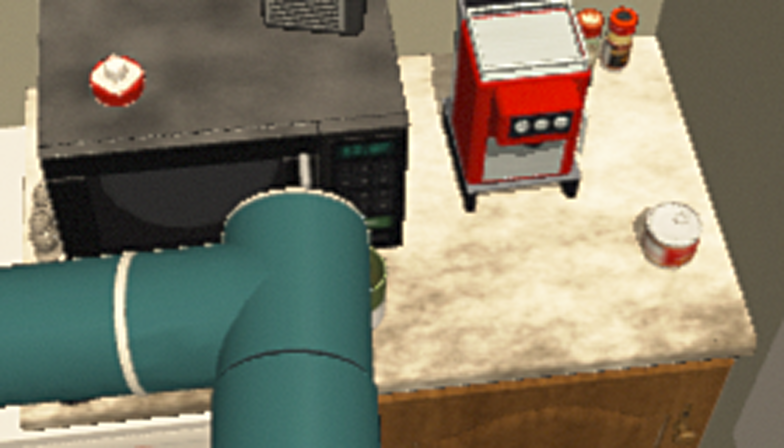

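>>> servo_tool([
  {"fingers": 0, "dx": -0.05, "dy": 0, "dz": 0, "ax": 0, "ay": 0, "az": 0},
  {"fingers": 0, "dx": -0.1, "dy": -0.01, "dz": 0, "ax": 0, "ay": 0, "az": 0},
  {"fingers": 0, "dx": -0.145, "dy": -0.025, "dz": 0, "ax": 0, "ay": 0, "az": 0},
  {"fingers": 0, "dx": -0.19, "dy": -0.04, "dz": 0, "ax": 0, "ay": 0, "az": 0},
  {"fingers": 0, "dx": -0.235, "dy": -0.06, "dz": 0, "ax": 0, "ay": 0, "az": 0},
])

```text
time_s: 1.3
position: [-0.1947, 0.5967, 0.3225]
tcp_rot: [0.0, 0.205, 0.979, 0.0]
contact_force: [0.4, 0.2, -0.4]
gripper_width: 0.0852
```

>>> servo_tool([
  {"fingers": 0, "dx": -0.04, "dy": -0.02, "dz": 0, "ax": 0, "ay": 0, "az": 0},
  {"fingers": 0, "dx": -0.08, "dy": -0.045, "dz": 0, "ax": 0, "ay": 0, "az": 0},
  {"fingers": 0, "dx": -0.12, "dy": -0.07, "dz": 0, "ax": 0, "ay": 0, "az": 0},
  {"fingers": 0, "dx": -0.16, "dy": -0.1, "dz": 0, "ax": 0, "ay": 0, "az": 0},
  {"fingers": 0, "dx": -0.16, "dy": -0.1, "dz": 0, "ax": 0, "ay": 0, "az": 0},
])

```text
time_s: 1.8
position: [-0.3577, 0.4934, 0.3228]
tcp_rot: [-0.001, 0.202, 0.979, -0.001]
contact_force: [1.0, 0.7, -0.8]
gripper_width: 0.0852
```

```bash
python3 - <<'E'
from h import *
a=grab_frame("top");b=grab_frame("side")
cv2.imwrite("pics/top2full.png",a["img"][:,:,::-1]);cv2.imwrite("pics/side2full.png",b["img"][:,:,::-1])
A=cv2.resize(a["img"][135:285,190:390,::-1],(400*2,600),interpolation=cv2.INTER_CUBIC)
cv2.imwrite("pics/top2.png",A)
B=cv2.resize(b["img"][135:285,170:370,::-1],(800,600),interpolation=cv2.INTER_CUBIC)
cv2.imwrite("pics/side2.png",B)
E
```

```text
(no output)
```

View pics/top2.png

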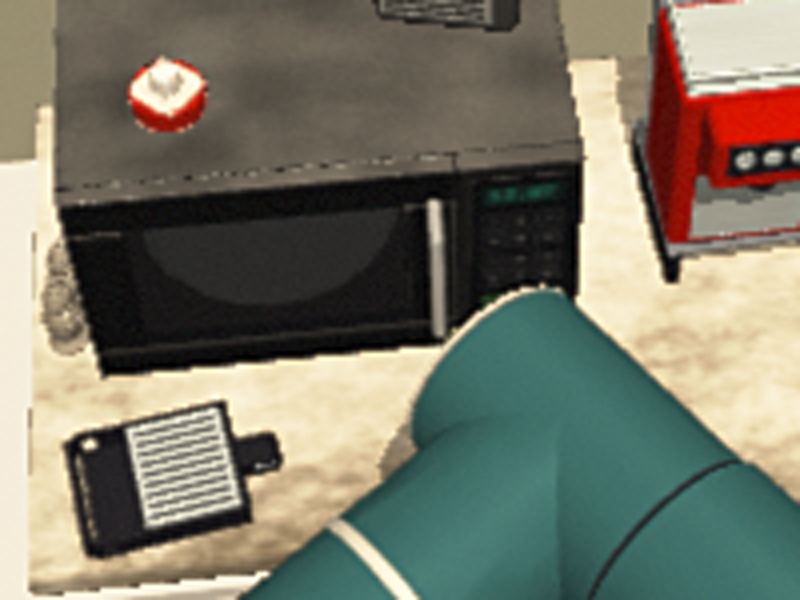

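```bash
cat >> h.py <<'E'
def tray(P,yaw):
    c,s=np.cos(yaw),np.sin(yaw);R=np.array([[c,-s,0],[s,c,0],[0,0,1]])
    q=[]
    for z in(0,.03): q+= [[-.075,-.06,z],[-.075,.06,z],[.062,.06,z],[.075,.054,z],[.075,-.054,z],[.062,-.06,z]]
    for z in(.006,.032): q+=[[-.113,-.008,z],[-.105,-.015,z],[-.075,-.015,z],[-.075,.015,z],[-.105,.015,z],[-.113,.008,z]]
    return np.array(q)@R.T+[*P,0]
def draw(img,f,pts,o,k,col):
    uv=proj(f,pts); 
    for i in range(0,len(uv),6):
        cv2.polylines(img,[((uv[i:i+6]-o+.5)*k-.5).round().astype(np.int32)],True,col,1)
E
python3 - <<'E'
from h import *
f=grab_frame("top");img=cv2.imread("pics/top2full.png")
up=lambda p:np.array(p)/4+[190,135]
t=back(f,up([[222,401],[66,438],[245,503],[90,540]]),.03);print(t)
print(back(f,up([[240,437],[280,432],[283,465],[246,473]]),.032))
from scipy.optimize import minimize
hsv=img.max(2).astype(float)
g=cv2.GaussianBlur((hsv<110).astype(float),(0,0),.7)
m=np.zeros((400,640),np.uint8)
# dark+grid mask via closing, restricted to window
w=np.zeros_like(m);w[232:277,203:264]=1
M=((hsv<120)&(w>0)).astype(np.uint8)
n,L,S,C=cv2.connectedComponentsWithStats(M);print(S[1:])
E
```

```text
[[0.48967507 0.25347652 0.03      ]
 [0.46635135 0.39456529 0.03      ]
 [0.37952918 0.23740338 0.03      ]
 [0.35836767 0.37308337 0.03      ]]
[[0.44758074 0.23868123 0.032     ]
 [0.44864148 0.20257126 0.032     ]
 [0.41349329 0.20181794 0.032     ]
 [0.4090778  0.23500863 0.032     ]]
[[206 235  55  40 800]
 [242 239   1   1   1]
 [233 241   2   1   2]
 [225 243   1   1   1]
 [229 242   2   1   2]
 [236 243   1   1   1]
 [239 242   3   1   3]
 [227 245   1   1   1]
 [232 244   1   1   1]
 [238 245   1   1   1]
 [243 244   1   1   1]
 [229 247   2   1   2]
 [234 246   2   1   2]
 [241 247   2   1   2]
 [226 248   1   1   1]
 [233 249   1   1   1]
 [236 248   2   1   2]
 [244 249   1   1   1]
 [228 250   1   1   1]
 [235 251   1   1   1]
 [240 250   1   1   1]
 [227 253   2   1   2]
 [231 252   2   1   2]
 [238 253   2   1   2]
 [242 252   2   1   2]
 [230 255   1   1   1]
 [233 254   3   1   3]
 [240 255   3   1   3]
 [245 254   2   1   2]
 [233 257   1   1   1]
 [236 256   2   1   2]
 [243 257   3   1   3]
 [229 258   1   1   1]
 [236 259   1   1   1]
 [239 258   2   1   2]
 [246 259   2   1   2]
 [232 260   1   1   1]
 [238 261   2   1   2]
 [242 260   2   1   2]
 [230 263   2   1   2]
 [235 262   1   1   1]
 [254 273  10   4  24]]
```

```bash
cat > fit.py <<'E'
from h import *
from scipy.optimize import minimize
def sil(f,pts,S=8):
    m=np.zeros((400*S//1,640*S),np.uint8) if 0 else None
    uv=proj(f,pts);m=np.zeros((400*4,640*4),np.uint8)
    for a,b in((0,12),(12,24)):
        h=cv2.convexHull(uv[a:b].astype(np.float32))
        cv2.fillConvexPoly(m,((h+.5)*4*16-8).round().astype(np.int32),1,shift=4)
    return m
def fit(f,M,x0):
    Mb=cv2.resize(M,None,fx=4,fy=4,interpolation=cv2.INTER_NEAREST)
    c=lambda x:(sil(f,tray(x[:2],x[2]))!=Mb).sum()/16
    r=minimize(c,x0,method="Nelder-Mead",options=dict(initial_simplex=[x0,x0+np.array([.01,0,0]),x0+np.array([0,.01,0]),x0+np.array([0,0,.08])]))
    return r.x,r.fun
E
python3 - <<'E'
from fit import *
for n,w in(("top",(203,232,264,277)),("side",(170,200,262,285))):
    f=grab_frame(n);img=cv2.imread(f"pics/{n}2full.png")
    D=(img.max(2)<110).astype(np.uint8);W=np.zeros_like(D);W[w[1]:w[3],w[0]:w[2]]=1
    D=cv2.morphologyEx(D*W,cv2.MORPH_CLOSE,np.ones((5,5)))
    k,L,S,C=cv2.connectedComponentsWithStats(D)
    i=1+S[1:,4].argmax();print(n,S[i],C[i])
    M=(L==i).astype(np.uint8)
    x,e=fit(f,M,np.array([.425,.31,np.radians(98)]));print(x[:2],np.degrees(x[2]),e)
    o=np.array([S[i][0]-10,S[i][1]-10]);q=img[o[1]:o[1]+65,o[0]:o[0]+80]
    q=cv2.resize(q,None,fx=5,fy=5,interpolation=cv2.INTER_CUBIC);draw(q,f,tray(x[:2],x[2]),o,5,(0,0,255))
    cv2.imwrite(f"pics/fit_{n}.png",q)
a=cv2.imread("pics/fit_top.png");b=cv2.imread("pics/fit_side.png");cv2.imwrite("pics/fit.png",np.hstack([a,b]))
E
```

```text
top [ 206  235   55   40 1091] [229.31714024 255.00366636]
[0.42493953 0.31607105] 98.77691407411088 436.4375
side [ 170  200   92   61 1469] [220.67801225 216.50782845]
[0.58500655 0.29976341] 107.29223757972072 730.0
```

View pics/fit.png

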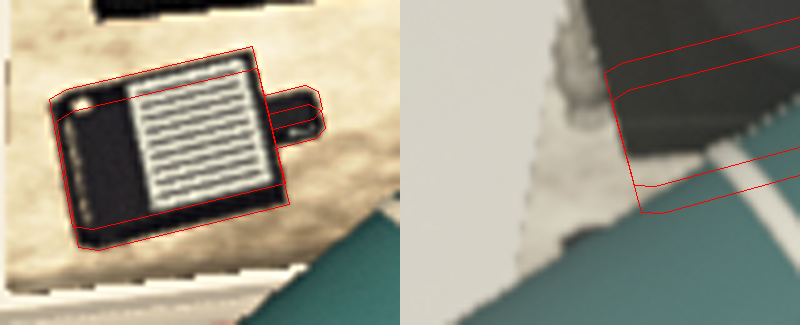

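```bash
python3 - <<'E'
from h import *
a=cv2.imread("pics/top2full.png")[145:225,330:450]
b=cv2.imread("pics/side2full.png")[145:225,335:455]
r=lambda i:cv2.resize(i,(400*2//2*1,267),interpolation=cv2.INTER_CUBIC)
k=cv2.resize(a,None,fx=6.6,fy=3.7,interpolation=cv2.INTER_CUBIC)
A=cv2.resize(a[15:65,:90],None,fx=8,fy=6,interpolation=cv2.INTER_CUBIC);B=cv2.resize(b[15:65,:90],None,fx=8,fy=6,interpolation=cv2.INTER_CUBIC)
cv2.imwrite("pics/mach.png",np.vstack([A,B]));print(A.shape)
E
```

```text
(300, 720, 3)
```

View pics/mach.png

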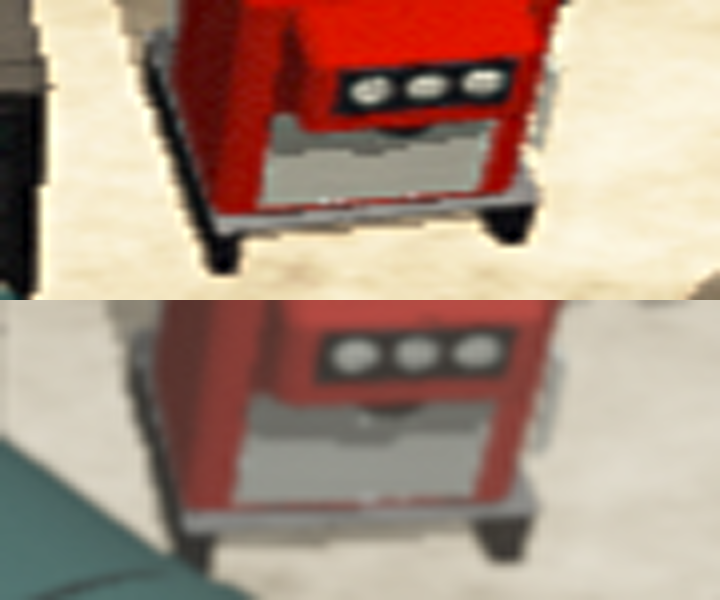

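```bash
python3 - <<'E'
from h import *
f=grab_frame("top");g=grab_frame("side")
def show(n,F,p,z):
    P=back(F,p,z);d=P[1]-P[0];print(n,P.round(4).tolist(),"mid",P.mean(0).round(4)[:2],"len",np.hypot(*d[:2]).round(4),"yaw",np.degrees(np.arctan2(d[0],-d[1])).round(2))
U=lambda p:(np.array(p)+.5)/[8,6]-.5+[330,160]
V=lambda p:(np.array(p)-[0,300]+.5)/[8,6]-.5+[335,160]
show("legs bottom outer top-cam",f,U([[208,272],[530,243]]),0)
show("legs bottom inner top-cam",f,U([[237,272],[500,243]]),0)
show("plate front edge",f,U([[212,222],[535,196]]),.056)
show("plate front edge low",f,U([[218,237],[535,207]]),.05)
show("machine foot",f,U([[213,215],[520,190]]),.056)
show("side plate front",g,V([[185,517],[537,500]]),.056)
show("side machine foot",g,V([[188,510],[515,497]]),.056)
show("spout",f,U([[405,133],[405,134]]),.166)
show("spout side",g,V([[393,412],[393,413]]),.166)
E
```

```text
legs bottom outer top-cam [[0.6007, -0.176, 0.0], [0.6056, -0.3378, 0.0]] mid [ 0.6031 -0.2569] len 0.1618 yaw 1.72
legs bottom inner top-cam [[0.5991, -0.1901, -0.0], [0.6073, -0.323, 0.0]] mid [ 0.6032 -0.2566] len 0.1332 yaw 3.54
plate front edge [[0.5991, -0.174, 0.056], [0.6017, -0.3321, 0.056]] mid [ 0.6004 -0.253 ] len 0.1582 yaw 0.95
plate front edge low [[0.5914, -0.176, 0.05], [0.5974, -0.332, 0.05]] mid [ 0.5944 -0.254 ] len 0.1561 yaw 2.22
machine foot [[0.6046, -0.1754, 0.056], [0.6074, -0.326, 0.056]] mid [ 0.606  -0.2507] len 0.1506 yaw 1.05
side plate front [[0.6076, -0.1738, 0.056], [0.6145, -0.3336, 0.056]] mid [ 0.611  -0.2537] len 0.1599 yaw 2.48
side machine foot [[0.6131, -0.1758, 0.056], [0.6174, -0.3241, 0.056]] mid [ 0.6152 -0.25  ] len 0.1483 yaw 1.63
spout [[0.5736, -0.2513, 0.166], [0.5729, -0.2511, 0.166]] mid [ 0.5732 -0.2512] len 0.0008 yaw -101.21
spout side [[0.5839, -0.2507, 0.166], [0.5832, -0.2506, 0.166]] mid [ 0.5836 -0.2506] len 0.0008 yaw -98.54
```

>>> servo_tool([
  {"fingers": 0, "dx": 0.045, "dy": 0.02, "dz": 0, "ax": 0, "ay": 0, "az": -6},
  {"fingers": 0, "dx": 0.09, "dy": 0.035, "dz": 0, "ax": 0, "ay": 0, "az": -12},
  {"fingers": 0, "dx": 0.138, "dy": 0.045, "dz": 0, "ax": 0, "ay": 0, "az": -18},
  {"fingers": 0, "dx": 0.187, "dy": 0.05, "dz": 0, "ax": 0, "ay": 0, "az": -24},
  {"fingers": 0, "dx": 0.236, "dy": 0.05, "dz": 0, "ax": 0, "ay": 0, "az": -30},
])

```text
time_s: 2.65
position: [-0.114, 0.5479, 0.3228]
tcp_rot: [0.0, 0.454, 0.891, 0.0]
contact_force: [0.6, 1.1, 0.1]
gripper_width: 0.085
```

>>> servo_tool([
  {"fingers": 0, "dx": 0.049, "dy": 0, "dz": 0, "ax": 0, "ay": 0, "az": -6},
  {"fingers": 0, "dx": 0.097, "dy": -0.01, "dz": 0, "ax": 0, "ay": 0, "az": -12},
  {"fingers": 0, "dx": 0.145, "dy": -0.02, "dz": -0.01, "ax": 0, "ay": 0, "az": -18},
  {"fingers": 0, "dx": 0.191, "dy": -0.035, "dz": -0.02, "ax": 0, "ay": 0, "az": -23},
  {"fingers": 0, "dx": 0.237, "dy": -0.05, "dz": -0.03, "ax": 0, "ay": 0, "az": -27.5},
])

```text
time_s: 3.15
position: [0.1229, 0.4963, 0.2928]
tcp_rot: [-0.0, 0.653, 0.758, 0.0]
contact_force: [0.9, 0.5, 0.7]
gripper_width: 0.0856
```

>>> servo_tool([
  {"fingers": 0, "dx": 0.043, "dy": -0.02, "dz": 0, "ax": 0, "ay": 0, "az": 0},
  {"fingers": 0, "dx": 0.086, "dy": -0.04, "dz": -0.01, "ax": 0, "ay": 0, "az": 0},
  {"fingers": 0, "dx": 0.128, "dy": -0.06, "dz": -0.02, "ax": 0, "ay": 0, "az": 0},
  {"fingers": 0, "dx": 0.17, "dy": -0.085, "dz": -0.03, "ax": 0, "ay": 0, "az": 0},
  {"fingers": 0, "dx": 0.21, "dy": -0.11, "dz": -0.04, "ax": 0, "ay": 0, "az": 0},
])

```text
time_s: 3.65
position: [0.3325, 0.3853, 0.2528]
tcp_rot: [0.0, 0.651, 0.759, 0.0]
contact_force: [-0.0, 0.8, -0.4]
gripper_width: 0.0855
```

>>> servo_tool([
  {"fingers": 0, "dx": 0.025, "dy": -0.04, "dz": -0.01, "ax": 0, "ay": 0, "az": 0},
  {"fingers": 0, "dx": 0.05, "dy": -0.08, "dz": -0.03, "ax": 0, "ay": 0, "az": 0},
  {"fingers": 0, "dx": 0.075, "dy": -0.12, "dz": -0.06, "ax": 0, "ay": 0, "az": 0},
  {"fingers": 0, "dx": 0.1, "dy": -0.155, "dz": -0.1, "ax": 0, "ay": 0, "az": 0},
  {"fingers": 0, "dx": 0.106, "dy": -0.163, "dz": -0.14, "ax": 0, "ay": 0, "az": 0},
])

```text
time_s: 4.15
position: [0.4389, 0.2234, 0.1188]
tcp_rot: [0.002, 0.652, 0.758, 0.003]
contact_force: [1.0, 0.1, -0.3]
gripper_width: 0.0854
```

```bash
python3 - <<'E'
from h import *
s=sense();print(s["position"])
f=grab_frame("top");g=grab_frame("side");out=[]
for F,n,w in((f,"top3",(205,205,305,280)),(g,"side3",(200,205,300,280))):
    cv2.imwrite(f"pics/{n}full.png",F["img"][:,:,::-1])
    o=np.array(w[:2]);k=4
    q=cv2.resize(F["img"][w[1]:w[3],w[0]:w[2],::-1].copy(),None,fx=k,fy=k,interpolation=cv2.INTER_CUBIC)
    draw(q,F,tray([.425,.316],np.radians(98.8)),o,k,(0,0,255))
    p=proj(F,s["position"])[0];p=(p-o+.5)*k-.5
    cv2.drawMarker(q,tuple(int(v) for v in p),(255,0,255),0,12,1);out.append(q)
cv2.imwrite("pics/c3.png",np.hstack(out))
E
```

```text
[0.43888058 0.22337424 0.11883096]
```

View pics/c3.png

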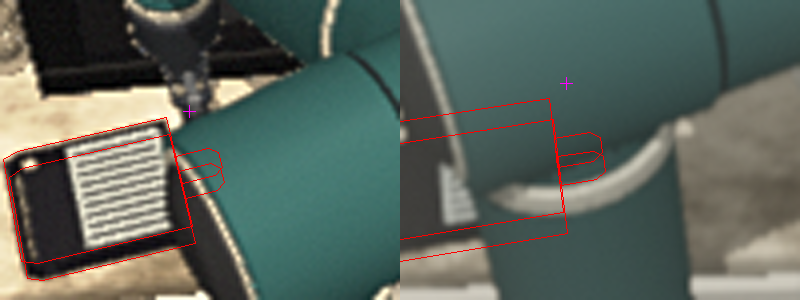

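>>> servo_tool([
  {"fingers": 0, "dx": 0, "dy": 0, "dz": -0.035, "ax": 0, "ay": 0, "az": 0},
  {"fingers": 0, "dx": 0, "dy": 0, "dz": -0.07, "ax": 0, "ay": 0, "az": 0},
  {"fingers": 0, "dx": 0, "dy": 0, "dz": -0.095, "ax": 0, "ay": 0, "az": 0},
  {"fingers": 0, "dx": 0, "dy": 0, "dz": -0.107, "ax": 0, "ay": 0, "az": 0},
  {"fingers": 0, "dx": 0, "dy": 0, "dz": -0.107, "ax": 0, "ay": 0, "az": 0},
])

```text
time_s: 4.75
position: [0.4341, 0.2257, 0.0099]
tcp_rot: [-0.001, 0.651, 0.759, -0.001]
contact_force: [-0.7, 0.1, 0.5]
gripper_width: 0.0854
```

>>> servo_tool([
  {"fingers": 255, "dx": 0, "dy": 0, "dz": 0, "ax": 0, "ay": 0, "az": 0},
  {"fingers": 255, "dx": 0, "dy": 0, "dz": 0, "ax": 0, "ay": 0, "az": 0},
  {"fingers": 255, "dx": 0, "dy": 0, "dz": 0, "ax": 0, "ay": 0, "az": 0},
  {"fingers": 255, "dx": 0, "dy": 0, "dz": 0, "ax": 0, "ay": 0, "az": 0},
  {"fingers": 255, "dx": 0, "dy": 0, "dz": 0, "ax": 0, "ay": 0, "az": 0},
])

```text
time_s: 5.25
position: [0.436, 0.2264, 0.012]
tcp_rot: [0.001, 0.65, 0.76, 0.001]
contact_force: [-1.0, -0.9, 6.0]
gripper_width: 0.0289
```

>>> servo_tool([
  {"fingers": 255, "dx": 0, "dy": 0, "dz": 0, "ax": 0, "ay": 0, "az": 0},
  {"fingers": 255, "dx": 0, "dy": 0, "dz": 0, "ax": 0, "ay": 0, "az": 0},
  {"fingers": 255, "dx": 0, "dy": 0, "dz": 0.005, "ax": 0, "ay": 0, "az": 0},
  {"fingers": 255, "dx": 0, "dy": 0, "dz": 0.015, "ax": 0, "ay": 0, "az": 0},
  {"fingers": 255, "dx": 0, "dy": 0, "dz": 0.03, "ax": 0, "ay": 0, "az": 0},
])

```text
time_s: 5.75
position: [0.4334, 0.2252, 0.0402]
tcp_rot: [-0.001, 0.65, 0.76, -0.001]
contact_force: [-0.1, -0.2, -2.0]
gripper_width: 0.0292
```

>>> servo_tool([
  {"fingers": 255, "dx": 0, "dy": 0, "dz": 0.03, "ax": 0, "ay": 0, "az": 0},
  {"fingers": 255, "dx": -0.005, "dy": 0, "dz": 0.06, "ax": 0, "ay": 0, "az": 0},
  {"fingers": 255, "dx": -0.01, "dy": 0, "dz": 0.09, "ax": 0, "ay": 0, "az": 0},
  {"fingers": 255, "dx": -0.015, "dy": -0.01, "dz": 0.11, "ax": 0, "ay": 0, "az": 0},
  {"fingers": 255, "dx": -0.02, "dy": -0.03, "dz": 0.125, "ax": 0, "ay": 0, "az": 0},
])

```text
time_s: 6.25
position: [0.4151, 0.1965, 0.168]
tcp_rot: [0.001, 0.65, 0.76, 0.001]
contact_force: [-0.1, -0.4, -2.5]
gripper_width: 0.0291
```

```bash
python3 - <<'E'
from h import *
s=sense();print(s["position"],s["contact_force"],s["ft_torque"],s["joint_pos"])
f=grab_frame("top");g=grab_frame("side");out=[]
for F,n,w in((f,"top4",(195,165,345,265)),(g,"side4",(190,160,340,260))):
    o=np.array(w[:2]);k=4
    q=cv2.resize(F["img"][w[1]:w[3],w[0]:w[2],::-1].copy(),None,fx=k,fy=k,interpolation=cv2.INTER_CUBIC)
    out.append(cv2.resize(q,(400,300)) if 0 else q[:,:400])
cv2.imwrite("pics/c4.png",np.hstack(out))
E
```

```text
[0.4151341  0.19648337 0.16796349] [-0.06186062 -0.42737197 -2.50531219] [-0.17696902 -0.02749635 -0.02988463] [ 3.87621438e-01 -1.03109143e-01  2.11974794e+00  2.90356082e-04
  1.12192456e+00  2.31371195e-01]
```

View pics/c4.png

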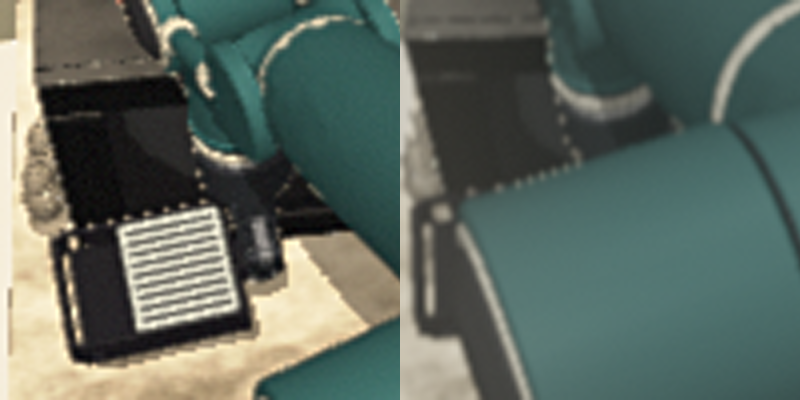

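>>> servo_tool([
  {"fingers": 255, "dx": -0.002, "dy": -0.045, "dz": 0, "ax": 0, "ay": 0, "az": 0},
  {"fingers": 255, "dx": -0.004, "dy": -0.09, "dz": 0, "ax": 0, "ay": 0, "az": 0},
  {"fingers": 255, "dx": -0.006, "dy": -0.138, "dz": 0, "ax": 0, "ay": 0, "az": 0},
  {"fingers": 255, "dx": -0.008, "dy": -0.186, "dz": 0, "ax": 0, "ay": 0, "az": 0},
  {"fingers": 255, "dx": -0.01, "dy": -0.234, "dz": 0, "ax": 0, "ay": 0, "az": 0},
])

```text
time_s: 6.85
position: [0.4041, -0.0394, 0.1649]
tcp_rot: [-0.0, 0.65, 0.76, 0.0]
contact_force: [1.3, -0.2, -2.3]
gripper_width: 0.0288
```

>>> servo_tool([
  {"fingers": 255, "dx": -0.004, "dy": -0.048, "dz": 0, "ax": 0, "ay": 0, "az": 0},
  {"fingers": 255, "dx": -0.008, "dy": -0.096, "dz": 0, "ax": 0, "ay": 0, "az": 0},
  {"fingers": 255, "dx": -0.013, "dy": -0.142, "dz": 0, "ax": 0, "ay": 0, "az": 0},
  {"fingers": 255, "dx": -0.017, "dy": -0.185, "dz": -0.005, "ax": 0, "ay": 0, "az": 0},
  {"fingers": 255, "dx": -0.02, "dy": -0.22, "dz": -0.01, "ax": 0, "ay": 0, "az": -2},
])

```text
time_s: 7.35
position: [0.3843, -0.2603, 0.1549]
tcp_rot: [0.0, 0.665, 0.747, 0.0]
contact_force: [0.2, -0.3, -1.5]
gripper_width: 0.0289
```

>>> servo_tool([
  {"fingers": 255, "dx": 0, "dy": -0.01, "dz": -0.01, "ax": 0, "ay": 0, "az": -7},
  {"fingers": 255, "dx": 0, "dy": -0.01, "dz": -0.02, "ax": 0, "ay": 0, "az": -15},
  {"fingers": 255, "dx": 0, "dy": -0.01, "dz": -0.03, "ax": 0, "ay": 0, "az": -23},
  {"fingers": 255, "dx": 0, "dy": -0.01, "dz": -0.03, "ax": 0, "ay": 0, "az": -31},
  {"fingers": 255, "dx": 0, "dy": -0.01, "dz": -0.03, "ax": 0, "ay": 0, "az": -39},
])

```text
time_s: 7.85
position: [0.3841, -0.2674, 0.1239]
tcp_rot: [-0.001, 0.877, 0.481, -0.0]
contact_force: [-0.1, 0.0, -0.9]
gripper_width: 0.0287
```

>>> servo_tool([
  {"fingers": 255, "dx": 0, "dy": 0, "dz": 0, "ax": 0, "ay": 0, "az": -8},
  {"fingers": 255, "dx": 0, "dy": 0, "dz": 0, "ax": 0, "ay": 0, "az": -16},
  {"fingers": 255, "dx": 0, "dy": 0, "dz": 0, "ax": 0, "ay": 0, "az": -24},
  {"fingers": 255, "dx": 0, "dy": 0, "dz": 0, "ax": 0, "ay": 0, "az": -32},
  {"fingers": 255, "dx": 0, "dy": 0, "dz": 0, "ax": 0, "ay": 0, "az": -40},
])

```text
time_s: 8.35
position: [0.3845, -0.2675, 0.1245]
tcp_rot: [-0.001, 0.988, 0.152, -0.0]
contact_force: [-0.4, 0.1, -2.1]
gripper_width: 0.0287
```

>>> servo_tool([
  {"fingers": 255, "dx": 0, "dy": 0, "dz": -0.01, "ax": 0, "ay": 0, "az": -8},
  {"fingers": 255, "dx": 0, "dy": 0.003, "dz": -0.03, "ax": 0, "ay": 0, "az": -15.5},
  {"fingers": 255, "dx": 0, "dy": 0.006, "dz": -0.055, "ax": 0, "ay": 0, "az": -15.5},
  {"fingers": 255, "dx": 0, "dy": 0.006, "dz": -0.08, "ax": 0, "ay": 0, "az": -15.5},
  {"fingers": 255, "dx": 0, "dy": 0.006, "dz": -0.085, "ax": 0, "ay": 0, "az": -15.5},
])

```text
time_s: 8.85
position: [0.382, -0.2597, 0.0369]
tcp_rot: [-0.002, 1.0, 0.02, -0.003]
contact_force: [0.2, -0.5, -1.9]
gripper_width: 0.0285
```

```bash
python3 - <<'E'
from h import *
s=sense();print(s["position"],s["contact_force"],s["ft_torque"])
f=grab_frame("top");g=grab_frame("side");out=[]
for F,n,w in((f,"top5",(335,160,435,260)),(g,"side5",(335,160,435,260))):
    cv2.imwrite(f"pics/{n}full.png",F["img"][:,:,::-1])
    o=np.array(w[:2]);k=4
    q=cv2.resize(F["img"][w[1]:w[3],w[0]:w[2],::-1].copy(),None,fx=k,fy=k,interpolation=cv2.INTER_CUBIC)
    out.append(q)
cv2.imwrite("pics/c5.png",np.hstack(out))
E
```

```text
[ 0.38204649 -0.25967892  0.03687082] [ 0.20085776 -0.46319415 -1.94744162] [0.02209464 0.17785578 0.00069007]
```

View pics/c5.png

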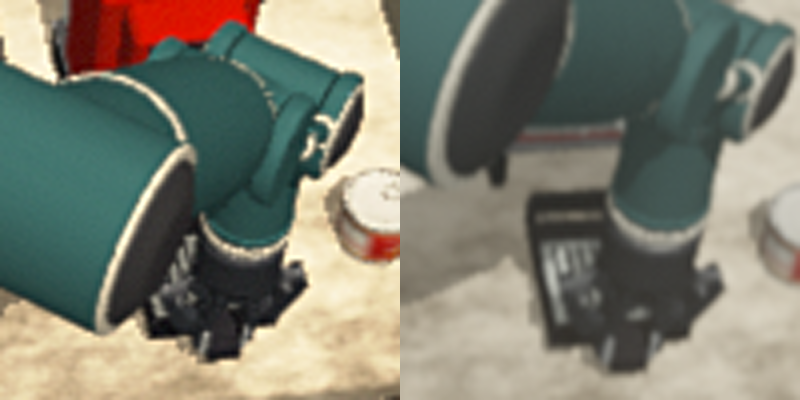

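>>> servo_tool([
  {"fingers": 255, "dx": 0, "dy": 0, "dz": -0.01, "ax": 0, "ay": 0, "az": 0},
  {"fingers": 255, "dx": 0.005, "dy": -0.002, "dz": -0.018, "ax": 0, "ay": 0, "az": 0},
  {"fingers": 255, "dx": 0.01, "dy": -0.002, "dz": -0.022, "ax": 0, "ay": 0, "az": 0},
  {"fingers": 255, "dx": 0.015, "dy": -0.002, "dz": -0.024, "ax": 0, "ay": 0, "az": 0},
  {"fingers": 255, "dx": 0.02, "dy": -0.002, "dz": -0.025, "ax": 0, "ay": 0, "az": 0},
])

```text
time_s: 9.45
position: [0.4054, -0.2643, 0.0154]
tcp_rot: [0.0, 1.0, 0.02, 0.0]
contact_force: [1.4, -0.4, -1.3]
gripper_width: 0.0289
```

>>> servo_tool([
  {"fingers": 255, "dx": 0.006, "dy": 0, "dz": 0, "ax": 0, "ay": 0, "az": 0},
  {"fingers": 255, "dx": 0.012, "dy": 0.0005, "dz": 0, "ax": 0, "ay": 0, "az": 0},
  {"fingers": 255, "dx": 0.017, "dy": 0.0005, "dz": 0, "ax": 0, "ay": 0, "az": 0},
  {"fingers": 255, "dx": 0.022, "dy": 0.001, "dz": 0, "ax": 0, "ay": 0, "az": 0},
  {"fingers": 255, "dx": 0.026, "dy": 0.001, "dz": 0, "ax": 0, "ay": 0, "az": 0},
])

```text
time_s: 9.95
position: [0.4313, -0.2632, 0.0155]
tcp_rot: [0.0, 1.0, 0.021, 0.0]
contact_force: [-0.0, 0.1, -1.5]
gripper_width: 0.0284
```

>>> servo_tool([
  {"fingers": 255, "dx": 0, "dy": 0, "dz": -0.001, "ax": 0, "ay": 0, "az": 0},
  {"fingers": 255, "dx": 0.002, "dy": 0, "dz": -0.002, "ax": 0, "ay": 0, "az": 0},
  {"fingers": 255, "dx": 0.004, "dy": 0, "dz": -0.003, "ax": 0, "ay": 0, "az": 0},
  {"fingers": 255, "dx": 0.006, "dy": 0, "dz": -0.003, "ax": 0, "ay": 0, "az": 0},
  {"fingers": 255, "dx": 0.008, "dy": 0, "dz": -0.003, "ax": 0, "ay": 0, "az": 0},
])

```text
time_s: 10.45
position: [0.4388, -0.2633, 0.0124]
tcp_rot: [0.0, 1.0, 0.02, 0.0]
contact_force: [-0.2, -0.1, -1.4]
gripper_width: 0.029
```

>>> servo_tool([
  {"fingers": 255, "dx": 0.002, "dy": 0, "dz": 0, "ax": 0, "ay": 0, "az": 0},
  {"fingers": 255, "dx": 0.004, "dy": 0, "dz": 0, "ax": 0, "ay": 0, "az": 0},
  {"fingers": 255, "dx": 0.006, "dy": 0, "dz": 0, "ax": 0, "ay": 0, "az": 0},
  {"fingers": 255, "dx": 0.008, "dy": 0, "dz": 0, "ax": 0, "ay": 0, "az": 0},
  {"fingers": 255, "dx": 0.008, "dy": 0, "dz": 0, "ax": 0, "ay": 0, "az": 0},
])

```text
time_s: 10.95
position: [0.4471, -0.2633, 0.0125]
tcp_rot: [0.0, 1.0, 0.021, 0.0]
contact_force: [0.2, 0.0, -0.9]
gripper_width: 0.0288
```

>>> servo_tool([
  {"fingers": 255, "dx": 0.002, "dy": 0, "dz": 0, "ax": 0, "ay": 0, "az": 0},
  {"fingers": 255, "dx": 0.004, "dy": 0, "dz": -0.001, "ax": 0, "ay": 0, "az": 0},
  {"fingers": 255, "dx": 0.006, "dy": 0, "dz": -0.001, "ax": 0, "ay": 0, "az": 0},
  {"fingers": 255, "dx": 0.008, "dy": 0, "dz": -0.001, "ax": 0, "ay": 0, "az": 0},
  {"fingers": 255, "dx": 0.008, "dy": 0, "dz": -0.001, "ax": 0, "ay": 0, "az": 0},
])

```text
time_s: 11.45
position: [0.4518, -0.2629, 0.012]
tcp_rot: [-0.001, 1.0, 0.021, -0.003]
contact_force: [-12.4, 1.1, 13.6]
gripper_width: 0.0288
```

```bash
python3 - <<'E'
from h import *
s=sense();print(s["position"],s["contact_force"],s["ft_torque"])
E
```

```text
[ 0.4517712  -0.26290652  0.01200795] [-12.39652209   1.12992293  13.55232978] [-0.25477012  1.7471643   0.06325045]
```

>>> servo_tool([
  {"fingers": 255, "dx": 0, "dy": 0, "dz": 0.0005, "ax": 0, "ay": 0, "az": 0},
  {"fingers": 255, "dx": 0, "dy": 0, "dz": 0.001, "ax": 0, "ay": 0, "az": 0},
  {"fingers": 255, "dx": 0, "dy": 0, "dz": 0.001, "ax": 0, "ay": 0, "az": 0},
  {"fingers": 255, "dx": 0, "dy": 0, "dz": 0.001, "ax": 0, "ay": 0, "az": 0},
  {"fingers": 255, "dx": 0, "dy": 0, "dz": 0.001, "ax": 0, "ay": 0, "az": 0},
])

```text
time_s: 11.95
position: [0.4523, -0.2624, 0.0121]
tcp_rot: [-0.001, 1.0, 0.021, -0.002]
contact_force: [-7.7, 2.4, 4.8]
gripper_width: 0.0287
```

```bash
python3 - <<'E'
from h import *
s=sense();print(s["position"],s["contact_force"],s["ft_torque"])
E
```

```text
[ 0.45230832 -0.2624145   0.01208816] [-7.65756524  2.35629967  4.82054172] [-0.14387374  0.99751179 -0.0189977 ]
```

>>> servo_tool([
  {"fingers": 255, "dx": -0.001, "dy": 0.0005, "dz": 0.0005, "ax": 0, "ay": 0, "az": 0},
  {"fingers": 255, "dx": -0.002, "dy": 0.001, "dz": 0.0005, "ax": 0, "ay": 0, "az": 0},
  {"fingers": 255, "dx": -0.002, "dy": 0.002, "dz": 0.0005, "ax": 0, "ay": 0, "az": 0},
  {"fingers": 255, "dx": -0.001, "dy": 0.002, "dz": 0.0005, "ax": 0, "ay": 0, "az": 0},
  {"fingers": 255, "dx": 0, "dy": 0.002, "dz": 0.0005, "ax": 0, "ay": 0, "az": 0},
])

```text
time_s: 12.45
position: [0.4547, -0.261, 0.0128]
tcp_rot: [-0.0, 1.0, 0.021, -0.0]
contact_force: [-1.9, 1.5, -1.9]
gripper_width: 0.0287
```

```bash
python3 - <<'E'
from h import *
s=sense();print(s["position"],s["contact_force"],s["ft_torque"])
E
```

```text
[ 0.45471858 -0.26102056  0.01281041] [-1.94049926  1.46359492 -1.88719086] [0.11289004 0.30632024 0.05240247]
```

>>> servo_tool([
  {"fingers": 255, "dx": 0.001, "dy": 0.0005, "dz": 0, "ax": 0, "ay": 0, "az": 0},
  {"fingers": 255, "dx": 0.002, "dy": 0.001, "dz": 0, "ax": 0, "ay": 0, "az": 0},
  {"fingers": 255, "dx": 0.003, "dy": 0.001, "dz": 0, "ax": 0, "ay": 0, "az": 0},
  {"fingers": 255, "dx": 0.004, "dy": 0.001, "dz": 0, "ax": 0, "ay": 0, "az": 0},
  {"fingers": 255, "dx": 0.004, "dy": 0.001, "dz": 0, "ax": 0, "ay": 0, "az": 0},
])

```text
time_s: 12.95
position: [0.4589, -0.26, 0.0129]
tcp_rot: [-0.0, 1.0, 0.021, 0.0]
contact_force: [-0.1, 1.8, -2.4]
gripper_width: 0.029
```

```bash
python3 - <<'E'
from h import *
s=sense();print(s["position"],s["contact_force"],s["ft_torque"])
E
```

```text
[ 0.45888025 -0.26001772  0.01288079] [-0.08094096  1.76243329 -2.4392402 ] [0.2484248  0.20859629 0.23401825]
```

>>> servo_tool([
  {"fingers": 255, "dx": 0.001, "dy": 0.0005, "dz": 0, "ax": 0, "ay": 0, "az": 0},
  {"fingers": 255, "dx": 0.002, "dy": 0.001, "dz": 0, "ax": 0, "ay": 0, "az": 0},
  {"fingers": 255, "dx": 0.003, "dy": 0.0015, "dz": 0, "ax": 0, "ay": 0, "az": 0},
  {"fingers": 255, "dx": 0.004, "dy": 0.002, "dz": 0, "ax": 0, "ay": 0, "az": 0},
  {"fingers": 255, "dx": 0.005, "dy": 0.002, "dz": 0, "ax": 0, "ay": 0, "az": 0},
])

```text
time_s: 13.45
position: [0.464, -0.2583, 0.013]
tcp_rot: [0.0, 1.0, 0.02, 0.0]
contact_force: [0.4, -0.8, -1.0]
gripper_width: 0.0287
```

```bash
python3 - <<'E'
from h import *
s=sense();print(s["position"],s["contact_force"],s["ft_torque"])
E
```

```text
[ 0.46396173 -0.25832485  0.013024  ] [ 0.42723963 -0.76807957 -0.97103579] [ 0.02391063  0.08279529 -0.02202515]
```

>>> servo_tool([
  {"fingers": 255, "dx": 0.001, "dy": 0, "dz": 0, "ax": 0, "ay": 0, "az": 0},
  {"fingers": 255, "dx": 0.0025, "dy": 0, "dz": 0, "ax": 0, "ay": 0, "az": 0},
  {"fingers": 255, "dx": 0.004, "dy": 0, "dz": 0, "ax": 0, "ay": 0, "az": 0},
  {"fingers": 255, "dx": 0.005, "dy": 0.0003, "dz": 0, "ax": 0, "ay": 0, "az": 0},
  {"fingers": 255, "dx": 0.006, "dy": 0.0003, "dz": 0, "ax": 0, "ay": 0, "az": 0},
])

```text
time_s: 13.95
position: [0.4698, -0.2579, 0.0129]
tcp_rot: [-0.0, 1.0, 0.021, -0.0]
contact_force: [-0.6, 0.2, -2.2]
gripper_width: 0.0289
```

```bash
python3 - <<'E'
from h import *
s=sense();print(s["position"],s["contact_force"],s["ft_torque"])
E
```

```text
[ 0.46976419 -0.25786144  0.012894  ] [-0.55432964  0.23198616 -2.20458255] [0.01939361 0.17067842 0.03250844]
```

Running free. Continuing gently.

>>> servo_tool([
  {"fingers": 255, "dx": 0.001, "dy": 0, "dz": 0, "ax": 0, "ay": 0, "az": 0},
  {"fingers": 255, "dx": 0.0025, "dy": 0, "dz": 0, "ax": 0, "ay": 0, "az": 0},
  {"fingers": 255, "dx": 0.004, "dy": 0.0002, "dz": 0, "ax": 0, "ay": 0, "az": 0},
  {"fingers": 255, "dx": 0.005, "dy": 0.0002, "dz": 0, "ax": 0, "ay": 0, "az": 0},
  {"fingers": 255, "dx": 0.006, "dy": 0.0003, "dz": 0, "ax": 0, "ay": 0, "az": 0},
])

```text
time_s: 14.45
position: [0.4758, -0.2576, 0.0129]
tcp_rot: [0.0, 1.0, 0.021, 0.0]
contact_force: [0.4, -0.4, -1.6]
gripper_width: 0.0289
```

```bash
python3 - <<'E'
from h import *
s=sense();print(s["position"],s["contact_force"],s["ft_torque"])
E
```

```text
[ 0.47581461 -0.2575939   0.01292745] [ 0.43621581 -0.41473325 -1.56224471] [-0.06132379  0.08807248  0.01229548]
```

>>> servo_tool([
  {"fingers": 255, "dx": 0.001, "dy": 0, "dz": 0, "ax": 0, "ay": 0, "az": 0},
  {"fingers": 255, "dx": 0.002, "dy": 0, "dz": 0, "ax": 0, "ay": 0, "az": 0},
  {"fingers": 255, "dx": 0.003, "dy": 0, "dz": 0, "ax": 0, "ay": 0, "az": 0},
  {"fingers": 255, "dx": 0.004, "dy": 0.0002, "dz": 0, "ax": 0, "ay": 0, "az": 0},
  {"fingers": 255, "dx": 0.004, "dy": 0.0002, "dz": 0, "ax": 0, "ay": 0, "az": 0},
])

```text
time_s: 14.95
position: [0.4799, -0.2574, 0.0129]
tcp_rot: [0.0, 1.0, 0.02, 0.0]
contact_force: [0.9, -0.7, -1.7]
gripper_width: 0.0285
```

```bash
python3 - <<'E'
from h import *
s=sense();print(s["position"],s["contact_force"],s["ft_torque"])
E
```

```text
[ 0.47986564 -0.25742354  0.01294565] [ 0.85314196 -0.66643336 -1.65844861] [0.01159166 0.11541163 0.01493374]
```

>>> servo_tool([
  {"fingers": 255, "dx": 0.001, "dy": 0, "dz": 0, "ax": 0, "ay": 0, "az": 0},
  {"fingers": 255, "dx": 0.002, "dy": 0, "dz": 0, "ax": 0, "ay": 0, "az": 0},
  {"fingers": 255, "dx": 0.003, "dy": 0, "dz": 0, "ax": 0, "ay": 0, "az": 0},
  {"fingers": 255, "dx": 0.004, "dy": 0.0002, "dz": 0, "ax": 0, "ay": 0, "az": 0},
  {"fingers": 255, "dx": 0.004, "dy": 0.0002, "dz": 0, "ax": 0, "ay": 0, "az": 0},
])

```text
time_s: 15.45
position: [0.4836, -0.2574, 0.0129]
tcp_rot: [0.0, 1.0, 0.02, -0.0]
contact_force: [-1.3, -1.9, -2.2]
gripper_width: 0.0289
```

>>> servo_tool([
  {"fingers": 255, "dx": 0.001, "dy": 0, "dz": 0, "ax": 0, "ay": 0, "az": 0},
  {"fingers": 255, "dx": 0.002, "dy": 0, "dz": 0, "ax": 0, "ay": 0, "az": 0},
  {"fingers": 255, "dx": 0.003, "dy": 0, "dz": 0, "ax": 0, "ay": 0, "az": 0},
  {"fingers": 255, "dx": 0.003, "dy": 0, "dz": 0, "ax": 0, "ay": 0, "az": 0},
  {"fingers": 255, "dx": 0.003, "dy": 0, "dz": 0, "ax": 0, "ay": 0, "az": 0},
])

```text
time_s: 15.95
position: [0.4861, -0.257, 0.0127]
tcp_rot: [-0.0, 1.0, 0.02, -0.001]
contact_force: [-4.0, 0.5, -0.9]
gripper_width: 0.0288
```

```bash
python3 - <<'E'
from h import *
s=sense();print(s["position"],s["contact_force"],s["ft_torque"])
E
```

```text
[ 0.48614544 -0.25696919  0.01265472] [-3.9788655   0.50686016 -0.87518926] [-0.16074739  0.64659105 -0.15683802]
```

>>> servo_tool([
  {"fingers": 255, "dx": 0.001, "dy": 0, "dz": 0, "ax": 0, "ay": 0, "az": 0},
  {"fingers": 255, "dx": 0.002, "dy": 0, "dz": 0, "ax": 0, "ay": 0, "az": 0},
  {"fingers": 255, "dx": 0.003, "dy": 0, "dz": 0, "ax": 0, "ay": 0, "az": 0},
  {"fingers": 255, "dx": 0.004, "dy": 0.0002, "dz": 0, "ax": 0, "ay": 0, "az": 0},
  {"fingers": 255, "dx": 0.004, "dy": 0.0002, "dz": 0, "ax": 0, "ay": 0, "az": 0},
])

```text
time_s: 16.45
position: [0.4918, -0.257, 0.0132]
tcp_rot: [0.0, 1.0, 0.021, 0.001]
contact_force: [2.4, 1.0, -3.3]
gripper_width: 0.0288
```

```bash
python3 - <<'E'
from h import *
s=sense();print(s["position"],s["contact_force"],s["ft_torque"])
E
```

```text
[ 0.49184677 -0.25701235  0.01318824] [ 2.40805554  0.97036429 -3.28996978] [0.18146123 0.07472946 0.0676212 ]
```

>>> servo_tool([
  {"fingers": 255, "dx": 0.0005, "dy": 0, "dz": 0, "ax": 0, "ay": 0, "az": 0},
  {"fingers": 255, "dx": 0.001, "dy": 0, "dz": 0, "ax": 0, "ay": 0, "az": 0},
  {"fingers": 255, "dx": 0.002, "dy": 0, "dz": 0, "ax": 0, "ay": 0, "az": 0},
  {"fingers": 255, "dx": 0.003, "dy": 0, "dz": 0, "ax": 0, "ay": 0, "az": 0},
  {"fingers": 255, "dx": 0.003, "dy": 0, "dz": 0, "ax": 0, "ay": 0, "az": 0},
])

```text
time_s: 16.95
position: [0.4946, -0.2571, 0.0132]
tcp_rot: [0.0, 1.0, 0.021, 0.001]
contact_force: [2.1, 2.4, -2.5]
gripper_width: 0.0289
```

```bash
python3 - <<'E'
from h import *
s=sense();print(s["position"],s["contact_force"],s["ft_torque"])
E
```

```text
[ 0.49461586 -0.25712056  0.01319658] [ 2.10723507  2.40274027 -2.53292093] [ 0.33511706 -0.24105526  0.23807974]
```

>>> servo_tool([
  {"fingers": 255, "dx": 0.0005, "dy": 0.0003, "dz": 0, "ax": 0, "ay": 0, "az": 0},
  {"fingers": 255, "dx": 0.001, "dy": 0.0005, "dz": 0, "ax": 0, "ay": 0, "az": 0},
  {"fingers": 255, "dx": 0.0015, "dy": 0.0005, "dz": 0, "ax": 0, "ay": 0, "az": 0},
  {"fingers": 255, "dx": 0.002, "dy": 0.0005, "dz": 0, "ax": 0, "ay": 0, "az": 0},
  {"fingers": 255, "dx": 0.002, "dy": 0.0005, "dz": 0, "ax": 0, "ay": 0, "az": 0},
])

```text
time_s: 17.45
position: [0.4959, -0.2566, 0.013]
tcp_rot: [0.0, 1.0, 0.021, 0.0]
contact_force: [3.4, 1.5, -2.6]
gripper_width: 0.0286
```

```bash
python3 - <<'E'
from h import *
s=sense();print(s["position"],s["contact_force"],s["ft_torque"])
E
```

```text
[ 0.49587984 -0.25660718  0.01300877] [ 3.44435171  1.4649589  -2.62966932] [ 0.23161253 -0.29414624  0.13223928]
```

>>> servo_tool([
  {"fingers": 255, "dx": 0.0005, "dy": 0, "dz": 0, "ax": 0, "ay": 0, "az": 0},
  {"fingers": 255, "dx": 0.001, "dy": 0.0002, "dz": 0, "ax": 0, "ay": 0, "az": 0},
  {"fingers": 255, "dx": 0.0015, "dy": 0.0002, "dz": 0, "ax": 0, "ay": 0, "az": 0},
  {"fingers": 255, "dx": 0.002, "dy": 0.0002, "dz": 0, "ax": 0, "ay": 0, "az": 0},
  {"fingers": 255, "dx": 0.002, "dy": 0.0002, "dz": 0, "ax": 0, "ay": 0, "az": 0},
])

```text
time_s: 17.95
position: [0.4959, -0.2562, 0.0124]
tcp_rot: [-0.0, 1.0, 0.02, -0.002]
contact_force: [-4.9, -1.0, -0.1]
gripper_width: 0.0287
```

```bash
python3 - <<'E'
from h import *
s=sense();print(s["position"],s["contact_force"],s["ft_torque"])
E
```

```text
[ 0.49589738 -0.25622838  0.01238094] [-4.85212568 -0.99756998 -0.07559822] [-0.30055489  0.75945859 -0.08912518]
```

>>> servo_tool([
  {"fingers": 255, "dx": 0.0005, "dy": 0, "dz": 0, "ax": 0, "ay": 0, "az": 0},
  {"fingers": 255, "dx": 0.001, "dy": 0, "dz": 0, "ax": 0, "ay": 0, "az": 0},
  {"fingers": 255, "dx": 0.0015, "dy": 0, "dz": 0, "ax": 0, "ay": 0, "az": 0},
  {"fingers": 255, "dx": 0.002, "dy": 0, "dz": 0, "ax": 0, "ay": 0, "az": 0},
  {"fingers": 255, "dx": 0.002, "dy": 0, "dz": 0, "ax": 0, "ay": 0, "az": 0},
])

```text
time_s: 18.45
position: [0.4959, -0.2561, 0.0121]
tcp_rot: [-0.001, 1.0, 0.021, -0.004]
contact_force: [-10.8, -1.6, 3.4]
gripper_width: 0.0291
```

```bash
python3 - <<'E'
from h import *
s=sense();print(s["position"],s["contact_force"],s["ft_torque"])
E
```

```text
[ 0.49589743 -0.25612741  0.01212526] [-10.7563003   -1.56514563   3.42373473] [-0.52329092  1.469484   -0.11304545]
```

>>> servo_tool([
  {"fingers": 255, "dx": -0.003, "dy": 0, "dz": 0, "ax": 0, "ay": 0, "az": 0},
  {"fingers": 0, "dx": -0.003, "dy": 0, "dz": 0, "ax": 0, "ay": 0, "az": 0},
  {"fingers": 0, "dx": -0.003, "dy": 0, "dz": 0, "ax": 0, "ay": 0, "az": 0},
  {"fingers": 0, "dx": -0.003, "dy": 0, "dz": 0, "ax": 0, "ay": 0, "az": 0},
  {"fingers": 0, "dx": -0.003, "dy": 0, "dz": 0, "ax": 0, "ay": 0, "az": 0},
])

```text
time_s: 18.95
position: [0.4973, -0.2564, 0.0132]
tcp_rot: [0.0, 1.0, 0.021, 0.0]
contact_force: [-0.6, 1.4, -0.0]
gripper_width: 0.0844
```

>>> servo_tool([
  {"fingers": 0, "dx": 0, "dy": 0, "dz": 0, "ax": 0, "ay": 0, "az": 0},
  {"fingers": 0, "dx": -0.005, "dy": 0, "dz": 0.01, "ax": 0, "ay": 0, "az": 0},
  {"fingers": 0, "dx": -0.015, "dy": 0, "dz": 0.025, "ax": 0, "ay": 0, "az": 0},
  {"fingers": 0, "dx": -0.03, "dy": 0, "dz": 0.045, "ax": 0, "ay": 0, "az": 0},
  {"fingers": 0, "dx": -0.06, "dy": 0, "dz": 0.08, "ax": 0, "ay": 0, "az": 0},
])

```text
time_s: 19.45
position: [0.4359, -0.2556, 0.0927]
tcp_rot: [-0.001, 1.0, 0.021, -0.001]
contact_force: [0.7, -0.2, 0.4]
gripper_width: 0.0856
```

>>> servo_tool([
  {"fingers": 0, "dx": -0.02, "dy": 0, "dz": 0.04, "ax": 0, "ay": 0, "az": 0},
  {"fingers": 0, "dx": -0.03, "dy": 0.02, "dz": 0.08, "ax": 0, "ay": 0, "az": 0},
  {"fingers": 0, "dx": -0.035, "dy": 0.06, "dz": 0.11, "ax": 0, "ay": 0, "az": 0},
  {"fingers": 0, "dx": -0.03, "dy": 0.1, "dz": 0.13, "ax": 0, "ay": 0, "az": 0},
  {"fingers": 0, "dx": -0.02, "dy": 0.145, "dz": 0.14, "ax": 0, "ay": 0, "az": 0},
])

```text
time_s: 19.95
position: [0.4171, -0.111, 0.2366]
tcp_rot: [0.001, 1.0, 0.019, 0.003]
contact_force: [1.1, 0.5, -1.2]
gripper_width: 0.0854
```

>>> servo_tool([
  {"fingers": 0, "dx": 0, "dy": 0.045, "dz": 0.01, "ax": 0, "ay": 0, "az": 0},
  {"fingers": 0, "dx": 0, "dy": 0.09, "dz": 0.02, "ax": 0, "ay": 0, "az": 0},
  {"fingers": 0, "dx": 0, "dy": 0.135, "dz": 0.03, "ax": 0, "ay": 0, "az": 0},
  {"fingers": 0, "dx": -0.005, "dy": 0.18, "dz": 0.03, "ax": 0, "ay": 0, "az": 0},
  {"fingers": 0, "dx": -0.01, "dy": 0.225, "dz": 0.03, "ax": 0, "ay": 0, "az": 0},
])

```text
time_s: 20.45
position: [0.4062, 0.1153, 0.2643]
tcp_rot: [-0.0, 1.0, 0.02, 0.001]
contact_force: [0.5, -0.7, -0.9]
gripper_width: 0.0856
```

>>> servo_tool([
  {"fingers": 0, "dx": 0, "dy": 0.045, "dz": 0, "ax": 0, "ay": 0, "az": 0},
  {"fingers": 0, "dx": -0.005, "dy": 0.09, "dz": 0, "ax": 0, "ay": 0, "az": 0},
  {"fingers": 0, "dx": -0.02, "dy": 0.135, "dz": 0, "ax": 0, "ay": 0, "az": 0},
  {"fingers": 0, "dx": -0.04, "dy": 0.17, "dz": 0, "ax": 0, "ay": 0, "az": 0},
  {"fingers": 0, "dx": -0.04, "dy": 0.17, "dz": 0, "ax": 0, "ay": 0, "az": 0},
])

```text
time_s: 20.95
position: [0.3642, 0.287, 0.2635]
tcp_rot: [-0.001, 1.0, 0.023, -0.0]
contact_force: [-0.5, -0.9, 0.2]
gripper_width: 0.0858
```

```bash
python3 - <<'E'
from h import *
s=sense();print(s["position"],s["contact_force"])
f=grab_frame("top");cv2.imwrite("pics/top9full.png",f["img"][:,:,::-1])
a=cv2.imread("pics/top0.png")[155:245,290:450];b=f["img"][155:245,290:450,::-1].copy()
o=np.array([290,155]);k=5
q=[cv2.resize(i,None,fx=k,fy=300/90,interpolation=cv2.INTER_CUBIC) for i in(a,b)]
cv2.imwrite("pics/c9.png",np.vstack(q))
# shift of machine and tin between first and last picture
A=cv2.imread("pics/top0.png");B=cv2.imread("pics/top9full.png")
for n,(x,y,w,h) in dict(machine=(352,150,52,48),tin=(416,200,28,26),mug=(303,215,28,30),spice=(395,130,25,25)).items():
    T=A[y:y+h,x:x+w];R=cv2.matchTemplate(B[y-6:y+h+6,x-6:x+w+6],T,cv2.TM_CCOEFF_NORMED);_,m,_,l=cv2.minMaxLoc(R)
    (dx,dy),r=cv2.phaseCorrelate(cv2.cvtColor(T,6).astype(np.float32),cv2.cvtColor(B[y:y+h,x:x+w],6).astype(np.float32),cv2.createHanningWindow((w,h),cv2.CV_32F))
    print(n,m,np.array(l)-6,round(dx,2),round(dy,2),round(r,2))
E
```

```text
[0.36420982 0.28704152 0.26346609] [-0.49078786 -0.9458821   0.18085603]
machine 0.9884580969810486 [0 0] 0.06 -0.06 0.99
tin 0.9997652173042297 [0 0] -0.0 0.53 1.0
mug 0.05274750664830208 [3 6] -2.76 -10.6 0.04
spice 0.9995459318161011 [0 0] 0.51 0.53 1.0
```

View pics/c9.png

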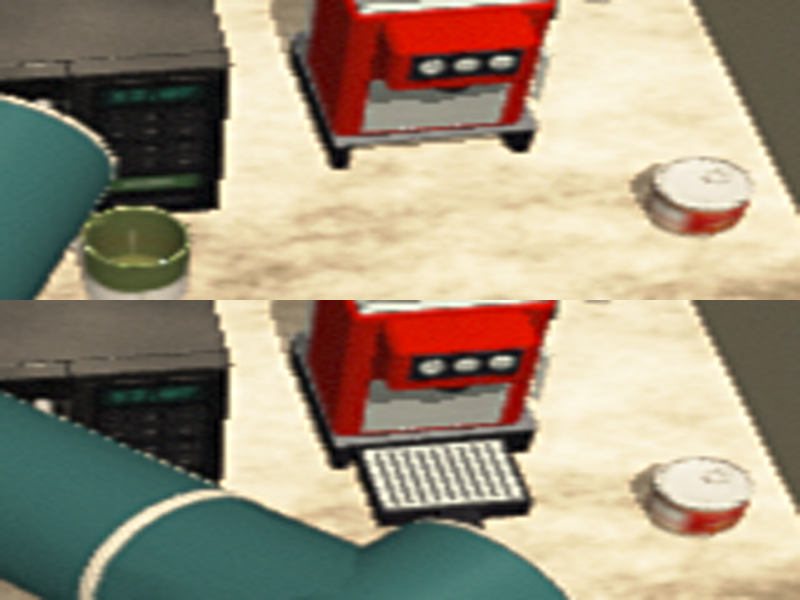

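```bash
python3 -c "
from rig import *
print(sign_off())"
```

```text
the job is handed in; nothing more can be done
None
```

The drip tray is in its bay under the machine, grid up and handle to the front. I let go of it and handed the job in at about 21 s; sign-off gives no verdict.

I gripped the tray by its handle, lifted it over the mug and turned it to about 2.3° yaw. It then went in by feel. At the bay mouth the right side touched, peaking at about 12 N along x and 14 N upward because I was pressing down. I raised the tray about 1.5 mm, moved it a few millimetres to the left, and it ran freely.

**Catch and stop:** The rollers resisted with about 4 N from TCP x ≈ 0.485, then pulled the tray inward from 0.492. It stopped at 0.496 and did not move further under 11 N, so I take it as home against the stop. I let go with the push taken off.

**Last picture:** The machine and tin had not shifted by as much as one pixel (about 3 mm) from the first picture, and the tray sits squarely in the bay.

**Not confirmed:**
- **Mug:** The arm hid it in the last picture. The tray passed about 50 mm above it, and the readings along the way showed no contact.
- **Depth by camera:** Rough camera estimates of the machine's front would put the tray 1 to 10 mm further out than the stop suggests. They scattered by nearly 10 mm between the two cameras, so I relied on the felt catch and stop.

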